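# Load a cylinder cell into the spring-contact test fixture

## Robot

A 6-joint arm with a two-finger parallel gripper is mounted at the origin on the work surface. World frame = base frame: x ahead of the robot, y to its left, z up, the work surface at z = 0. Lengths are in mm, angles in degrees, forces in N, time in s.
With the tool pointing down it reaches from about 300 to 850 mm from the base axis. Payload 4.2 kg.
Tool frame: the origin (TCP) lies on the centre line of the jaws, within the pads' length; the fingertips stand 11 mm ahead of it and the grasp point (between the pads) lies 8 mm behind it; z points along the fingers, y is the direction in which the jaws open and shut (so a half turn about z gives the same grasp; the last joint's range is limited). The gripper opens to 91 mm and grips with 3 to 60 N. Pads are 32 mm wide; open, the fingers measure 118 mm over their backs; the gripper's body (76 mm by 178 mm) begins 60 mm behind the grasp point.
Start: joints at [68.125, 18.312, 89.639, -0, 72.044, -1.146], TCP at [203.529, 537.79, 224.976] pointing down, gripper open.
Joint ranges: [-177.97, 177.97], [-48.28, 115.42], [12.27, 149.76], [-77.06, 257.06], [2.81, 150.46], [-146.56, 146.56]. Speed limits (degrees/s): [147.25, 147.25, 180, 180, 180, 180].

## Interface

Orientations are given as [roll, pitch, yaw] about the fixed x, y, z axes, in that order (R = Rz(yaw) Ry(pitch) Rx(roll)).
In Python, from workcell import env, grab_frame gives the robot as it stands. The module is installed in compiled form; this text tells all that it offers.
- The arm moves only by the tool arm_command, never from a script. Its argument "series" is one flat list of numbers, 6 for each row, row after row: the shift along the world's x, y, z each as a share of 400 mm, from -1 to 1, then the turn, a rotation vector about the world's x, y, z each as a share of 45 degrees, from -1 to 1. A call has 1 to 20 rows; each row shifts and turns the commanded pose from where the row before left it; what a row does not reach is not made up. A row lasts 1/12 s, in which the tool goes at most 41.7 mm and 7.16 degrees, less where a joint would pass 70% of its speed; a pose out of reach is approached as far as the arm can. A call with a number of a shift or a turn outside -1 to 1 is refused whole. A call with a gripper value outside its range is refused whole. "hand" is the opening, from 0 (shut) to 1 (fully open), set as the call begins (left out, the last holds). The fingers move at their own pace and stop on an object; "newtons" is the grip in N (left out, the last holds). Time passes only in rows, so rows that do not move let the fingers close. It gives the time, the measured TCP pose, the force and the opening at its end, in the units of the state.
- env.state(): the state, without advancing time (a new reading comes with each control period).
- grab_frame(name): name is "scene" or "top"; returns a dict with "frame" (420x560x3 uint8, red, green, blue), "intrinsics" (3x3 intrinsics, pixels), "R" (3x3) and "t" (3): a world point X has camera coordinates R X + t. Camera axes: x right, y down, z forward; pixel columns grow to the right and rows downward; lengths in mm; the calibration is good to about 2 mm. A picture is of the moment at which its call begins. There is no depth.
- env.job_done(): hands the job in, once; it reports no verdict.
The state is a dict: "time_s": time; "qpos": joint angles; "qvel": joint speeds; "effort": joint torques, N m; "ee_pos": TCP position; "ee_rot": TCP orientation; "force": force on the tool from outside, world axes, zero at the start; "torque": the same for the moment, N m; "gripper_width": finger opening in mm.
Only numpy, scipy, OpenCV 4.12 (cv2) and the standard library are available. Lean on these libraries where they do the work, as an engineer would, in place of code of your own. Each camera call takes 0.05 s, during which the arm holds its last target.

## Task

Take the cell from its stand and load it into the test fixture: flat end first against the spring contact under the hood, push the spring in with the cell tilted, then tip the button end down behind the fixed end wall until the cell lies level, fully home on the bay's floor, and let go. Feel for the spring and press gently, never ramming the spring against its stop or the cell against the fixture, and do not disturb the spool, the jar or the screwdriver.

Things in the scene. Friction and masses are not known exactly. Their poses are not given: they have to be found in the camera images.
- cell: Steel cylinder battery cell, 32 mm diameter, 70 mm long, about 0.14 kg, lying level in the stand, axis 36 mm above the bench. Origin on its axis, 35 mm from either end; x axis along the cell towards its button end; y and z mean nothing (it may be rolled). Its sides are free for fingers within 18 mm of mid-length, down to 8 mm above the bench.
- button_end (a point): Tip of the cell's button, on the cell's axis. The button is 13 mm wide and 2.5 mm high (included in the 70 mm).
- flat_end (a point): Centre of the cell's flat end face, opposite the button.
- stand: Fixed cradle in which the cell starts: plate 96 x 60 x 6 mm, with a 24 mm wide spine (top 20 mm above the bench) under the cell, side rails (top 28 mm, 20 to 32 mm either way from the middle) and end stops (top 28 mm, 40 mm from the middle). Origin under its centre at bench height; x along the cradle.
- fixture: Cell test fixture, fixed: dark steel base plate (top z = 10 mm; x -110 to 54 mm, 76 mm wide), light grey bay for one cell on it, ivory terminal box behind (x -106 to -70 mm, top 44 mm, brass posts to 60 mm). Origin at bench height below the bay's nominal middle; x along the bay from spring end (-x) to fixed end (+x), z up. All fixture coordinates below are in this frame.
- bay_middle (a point): Nominal middle of a seated cell: x 0, y 0, z 40 mm (bay floor z = 24 mm, a 24 mm wide spine). The bay is screwed on through slots: all of it (floor, spring, wall, hood, rails) stands up to 10 mm off nominal along x, either way; these points do not show that: find it by feel or sight. It does not shift under the forces of the job.
- spring_nose (a point): Nominal free position of the nose of the spring contact, a brass domed plunger 12 mm wide: x -29, z 40 mm (see bay_middle). It can be pushed in, to -x, by 9 mm to a hard stop: about 2 N at first touch, 4.5 N at 6 mm (cell seated), 5.6 N at 9 mm. The cell must be pushed 6 to 9 mm in to pass the end wall. Friction at both contacts can hold a cell up, so push it down to the floor.
- end_wall (a point): Nominal top of the inner face of the fixed end wall (brass contact): x 35, z 39 mm; wall 5 mm thick, 40 mm wide, 1 mm below the seated button's middle. Side rails near both ends of the bay, 34 mm apart, top z 32 mm, x -28 to -21 and 21 to 33 mm; between them the sides are open for fingers down to the base plate.
- hood_edge (a point): Nominal front edge, underside, of the hood over the spring: x -27, z 68 mm. The hood is 4 mm thick, reaches back to x -54 mm, with cheeks 38 mm apart below it. The cell's flat end goes in under it with the button end raised about 24 degrees (20 to 27 fits), its flat-end centre at z about 41 mm; it cannot go in level or from above.
- spool: Bystander: small grey spool standing on end, 52 mm diameter, 39 mm high; origin under its centre.
- jar: Bystander: closed jar, 56 mm diameter, 60 mm high; origin under its centre.
- driver: Bystander: screwdriver lying on the bench, about 0.2 m long, along its x.
There are look-alikes about, which are no part of the job. Of the things that look like the cell, the largest one is meant.

How it is judged (in metres and radians):
On the way:
1. the flat end, under the hood with the button end tilted up, presses on the spring contact (angle between cell's own x axis and vertical below 1.45 rad and x of flat_end in the frame of fixture between -0.06 and -0.016 m and z of flat_end in the frame of fixture below 0.052 m and contact force between cell and fixture above 2 N), for 0.1 s.
At the end, for the whole second after the job is handed in: The cell is released and at rest in the bay, button end at the fixed end wall: its axis 40 mm (within 3 mm) above the bench, level within 0.04 rad, within 4 mm sideways of the bay's middle line and 0.08 rad of its direction, its middle within 13.5 mm along the bay of the fixture's nominal middle (z of cell in the frame of fixture between 0.037 and 0.043 m and y of cell in the frame of fixture between -0.004 and 0.004 m and x of cell in the frame of fixture between -0.0135 and 0.0135 m and x of button_end in the frame of fixture above 0.02 m and angle between cell's own x axis and vertical between 1.53 and 1.61 rad and angle between the x axis of cell and the x axis of fixture, either way round below 0.08 rad and linear speed of cell below 0.01 m/s); the robot touches nothing.
It fails at once if the cell is pressed against the fixture with more than 22 N in all (contact force between cell and fixture above 22 N).
It fails at once if the robot presses on the fixture itself with more than 20 N (contact force between any of the fingers, the arm and fixture above 20 N).
It fails at once if the spool is disturbed (moved more than 15 mm) (distance of spool from where it was at the start of the episode above 0.015 m).
It fails at once if the jar is disturbed (moved more than 15 mm) (distance of jar from where it was at the start of the episode above 0.015 m).
It fails at once if the screwdriver is disturbed (moved more than 15 mm) (distance of driver from where it was at the start of the episode above 0.015 m).
It also fails if it takes over 58 s, if anything falls off the work surface, if the arm or the gripper's body presses on something with over 40 N, if the wrist force passes 120 N, or if a joint passes its speed limit or range.

## Working session

There is one attempt and no reset: what is moved stays moved. The work goes in short steps, Python scripts to look and compute and a tool call to move; the robot and the scene stay as the last step left them, time stands still between calls to the robot, and variables do not carry over. Pictures are saved under pics/ and viewed, and the job is handed in when it is done.

Besides the shell and the picture viewer there is one more tool, called in YAML: its name, and indented under it one key for each argument. arm_command: Moves the arm, as the interface text tells. Shift numbers are shares of 400 mm and turn numbers shares of 45 degrees, none past 1 either way. Its arguments: {"type":"object","properties":{"series":{"type":"array"},"hand":{"type":"number"},"newtons":{"type":"number"}},"required":["series"]}

```bash
mkdir -p pics; python3 - <<'E'
from workcell import env, grab_frame
import cv2, pickle
print(env.state())
for n in ("scene","top"):
    f=grab_frame(n); pickle.dump(f,open(n+".pkl","wb"))
    print(n,f["intrinsics"],f["R"],f["t"])
    cv2.imwrite(f"pics/{n}0.png",cv2.cvtColor(f["frame"],cv2.COLOR_RGB2BGR))
E
```

```text
{'time_s': 0.0, 'qpos': array([ 6.81254245e+01,  1.83508407e+01,  8.97076495e+01,  3.24914615e-04,
        7.20434885e+01, -1.14696268e+00]), 'qvel': array([ 0.0043216 , -0.0457978 , -0.03216288,  0.0462054 ,  0.02358078,
       -0.00814749]), 'effort': array([-1.10834940e-04, -4.12464380e+01, -2.31976765e+01,  7.27130380e-02,
        4.57156124e-02, -1.68357469e-04]), 'ee_pos': array([203.32974079, 537.31876583, 224.1198647 ]), 'ee_rot': array([-1.79898048e+02, -2.35014924e-03,  1.59272285e+02]), 'force': array([-0.52898751,  0.63553884, -0.93261148]), 'torque': array([-0.01661412,  0.01302279,  0.00066073]), 'gripper_width': 91.5642631439523}
scene [[406.78825013   0.         270.55761218]
 [  0.         406.78825013 209.2740481 ]
 [  0.           0.           1.        ]] [[-0.77705032  0.62933329  0.01150668]
 [ 0.39015531  0.49591694 -0.77578684]
 [-0.49393484 -0.59833602 -0.63089015]] [ 486.25861366 -180.50324386 1326.4200521 ]
top [[409.86115969   0.         274.47573595]
 [  0.         409.86115969 207.21979634]
 [  0.           0.           1.        ]] [[ 0.02791596 -0.99947732  0.01630281]
 [-0.98746963 -0.03010738 -0.15491054]
 [ 0.15532041 -0.01177405 -0.98779398]] [ -23.32734084  626.61577759 1013.30189365]
```

View pics/scene0.png

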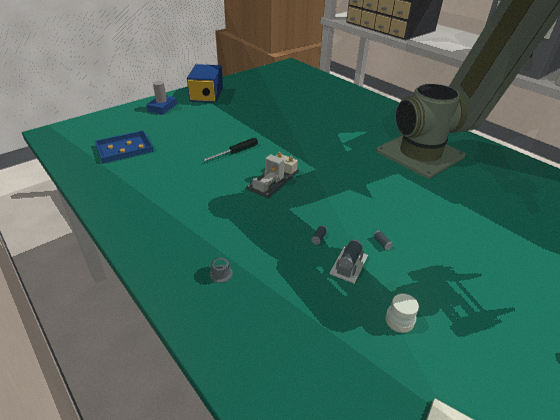

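View pics/top0.png

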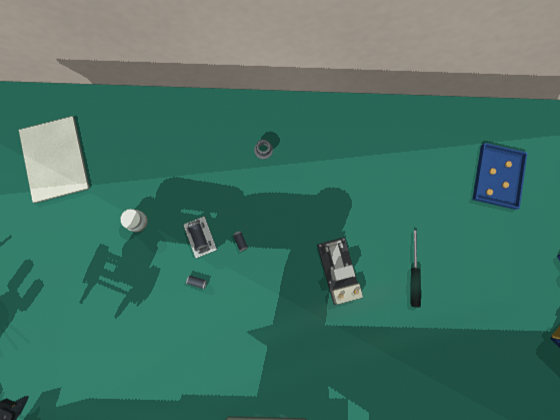

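Candidates for the cell: top pixels (200,237), in the stand; (240,241), small and loose; (197,282), small and loose. The one in the stand looks largest, so I'll check it in close crops.

```bash
python3 - <<'E'
import cv2,pickle,numpy as np
t=pickle.load(open("top.pkl","rb"))["frame"][:,:,::-1]; s=pickle.load(open("scene.pkl","rb"))["frame"][:,:,::-1]
def crop(im,x,y,w,h,k): return cv2.resize(im[y:y+h,x:x+w],None,fx=k,fy=k,interpolation=cv2.INTER_CUBIC)
def br(i): return np.clip((i/255.)**0.6*255,0,255).astype('uint8')
a=crop(t,175,205,80,90,6.5); b=crop(t,305,225,70,90,6.5)
cv2.imwrite("pics/c1.png",br(a));cv2.imwrite("pics/c2.png",br(b))
cv2.imwrite("pics/c3.png",br(crop(s,300,215,100,75,8)))
cv2.imwrite("pics/c4.png",br(crop(s,235,140,80,60,10)))
E
```

```text
(no output)
```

View pics/c1.png

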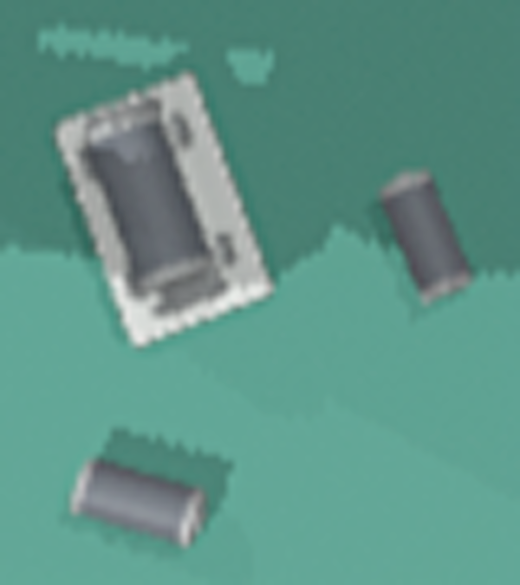

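View pics/c2.png

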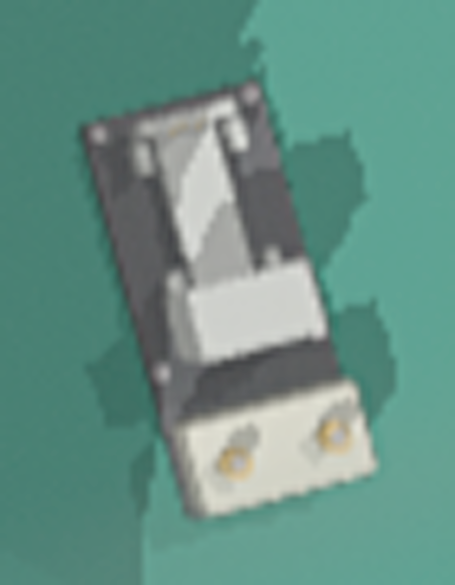

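View pics/c3.png

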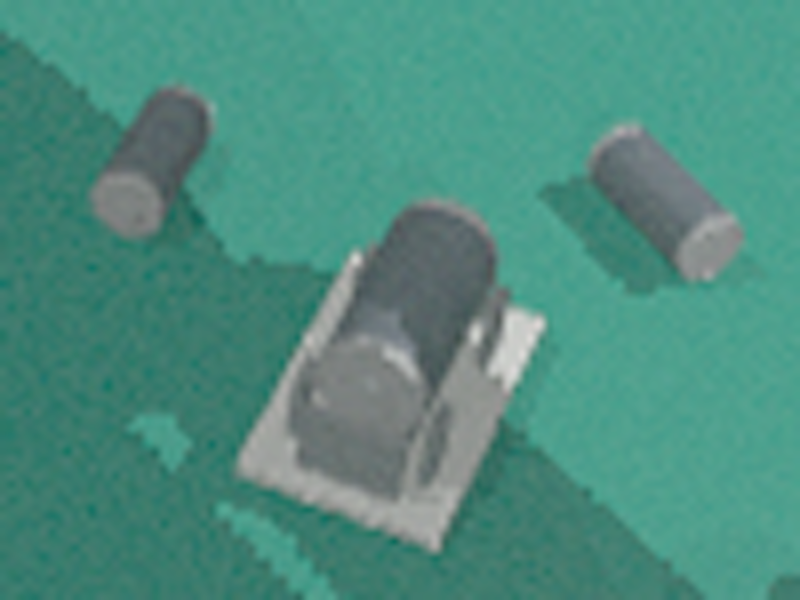

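View pics/c4.png

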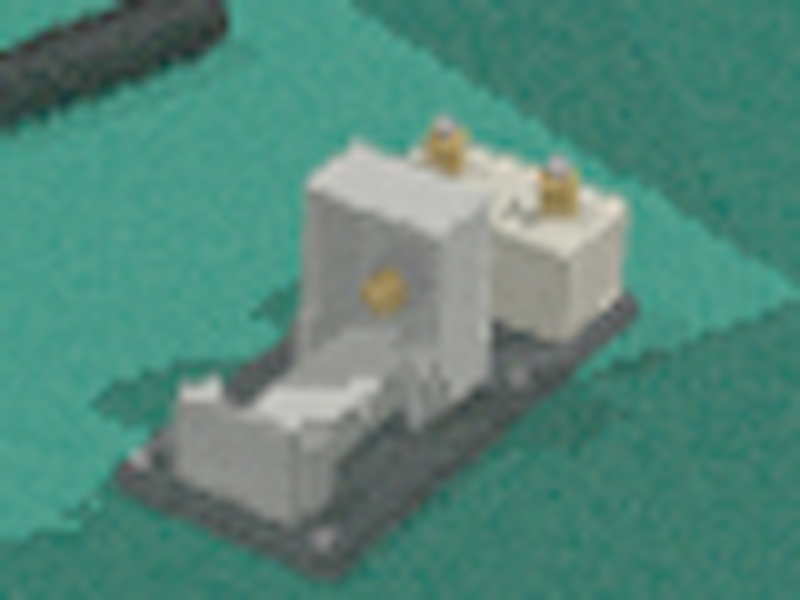

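```bash
cat > h.py <<'E'
import cv2,pickle,numpy as np
from scipy.spatial.transform import Rotation as Ro
def load(n): return pickle.load(open(n+".pkl","rb"))
def proj(c,X):
    X=np.atleast_2d(X).astype(float); p=X@c["R"].T+c["t"]; q=p@c["intrinsics"].T; return q[:,:2]/q[:,2:]
def ray(c,uv,z):
    d=c["R"].T@np.linalg.solve(c["intrinsics"],[uv[0],uv[1],1]); o=-c["R"].T@c["t"]
    return o+d*(z-o[2])/d[2]
def crop(im,x,y,w,h,k,g=0.6,interp=cv2.INTER_CUBIC):
    i=cv2.resize(im[y:y+h,x:x+w],None,fx=k,fy=k,interpolation=interp)
    return np.clip((np.clip(i,0,255)/255.)**g*255,0,255).astype('uint8')
def tri(cs,uvs):
    A=[];b=[]
    for c,uv in zip(cs,uvs):
        M=c["intrinsics"]@np.c_[c["R"],c["t"]]
        for k in range(2):
            r=uv[k]*M[2]-M[k]; r=r/np.linalg.norm(M[2]); A.append(r[:3]); b.append(-r[3])
    return np.linalg.lstsq(np.array(A),np.array(b),rcond=None)[0]
E
python3 - <<'E'
from h import *
from workcell import grab_frame
for n in ("scene","top"):
    fs=[grab_frame(n) for _ in range(4)]
    f=fs[0]; f["frame"]=np.mean([x["frame"] for x in fs],0); pickle.dump(f,open(n+".pkl","wb"))
s=load("scene")["frame"][:,:,::-1]
def st(i,lo,hi): return np.clip((i-lo)*255/(hi-lo),0,255)
a=cv2.resize(st(s[230:285,325:375],20,130),None,fx=10,fy=10,interpolation=cv2.INTER_CUBIC)
cv2.imwrite("pics/d1.png",np.clip(a,0,255).astype('uint8'))
t=load("top")["frame"][:,:,::-1]
a=cv2.resize(st(t[210:265,180:222],10,180),None,fx=10,fy=10,interpolation=cv2.INTER_CUBIC)
cv2.imwrite("pics/d2.png",np.clip(a,0,255).astype('uint8'))
for n,u in (("top",(200,237)),("top",(339,265))): print(ray(load(n),u,36))
E
```

```text
[545.25735889 185.23542718  36.        ]
[ 483.66181159 -175.40726904   36.        ]
```

View pics/d1.png

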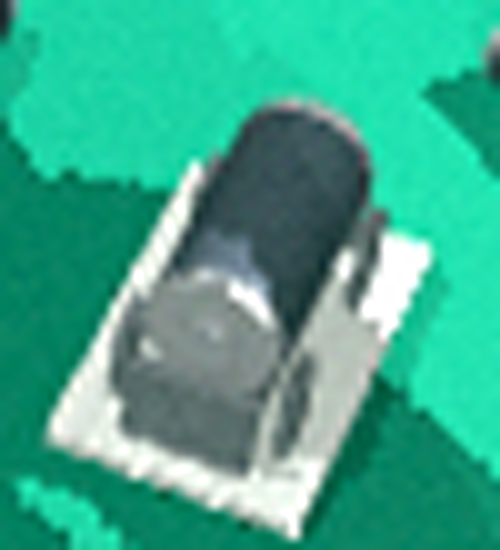

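View pics/d2.png

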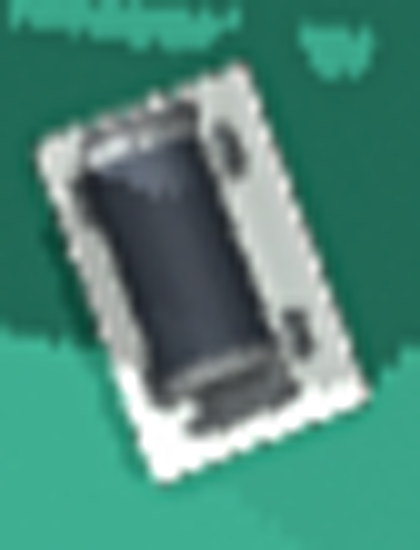

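```bash
python3 - <<'E'
from h import *
s=load("scene")["frame"][:,:,::-1].astype(np.float32)
i=s[254:272,334:356]; g=i.mean(2); print(np.round(g).astype(int))
a=cv2.resize(np.clip((i-50)*255/90,0,255),None,fx=25,fy=25,interpolation=cv2.INTER_CUBIC)
t=load("top")["frame"][:,:,::-1].astype(np.float32)
b=cv2.resize(np.clip((t[215:255,185:212]-10)*255/150,0,255),None,fx=14,fy=14,interpolation=cv2.INTER_NEAREST)
cv2.imwrite("pics/e1.png",np.clip(a,0,255).astype('uint8'));cv2.imwrite("pics/e2.png",b.astype('uint8'))
E
```

```text
[[ 55  54  53  53  49  73 124 123  95  47  54  62  67  71  70  73  54  52
   51  51  52  49]
 [ 53  52  54  52  56 109 123 122  59  50  58  63  68  71  76  77  53  50
   52  51  48  47]
 [ 53  55  53  48  98 123 124  94  49  54  66  77  77  77  74  79  61  49
   50  51  48  48]
 [ 54  52  52  56 150 126 118  64  73  70  90 110  97  91  89  80  83  61
   50  50  49  44]
 [ 55  55  46  96 119 120  87  77  86  88  90  88  86  88 125 103 100  84
   50  46  45  42]
 [ 54  51  60 125  91 103  79  79  79  81  80  78  78  83 136 145 141  89
   49  48  46  40]
 [ 53  53 112 107  72  73  78  81  81  80  80  80  81  79  76 108 143 115
   52  47  46  40]
 [ 51  70 127  83  70  77  80  80  79  78  81  83  82  80  81  76 106 137
   74  45  41  45]
 [ 52 108 109  72  63  70  80  80  80  76  83  87  90  84  78  80  75 103
   90  47  40  66]
 [ 70 130  92  64  54  75  78  80  81  80  79  78  94  84  78  78  81  79
   76  57  46  92]
 [111 124  78  64  55 104  88  76  79  80  80  79  78  80  76  78  81  79
   82  60  64  98]
 [123 125  74  64  59  90  98  80  78  79  80  81  81  80  77  79  78  81
   81  55  86  74]
 [122 121  65  62  73  70  71  74  78  77  78  79  80  79  76  80  78  81
   74  73  76  58]
 [122 107  59  63  63  64  70  71  72  73  76  73  75  75  75  78  81  77
   61  88  58  59]
 [119 108  66  64  64  63  62  61  66  69  70  72  73  76  76  79  78  63
   70  78  61  64]
 [119 108  92  64  62  63  65  61  64  63  64  71  68  72  75  69  62  54
   94  71  66  56]
 [119 118 127  78  63  66  64  66  61  65  65  64  63  64  69  71  71  73
  100  63  60  60]
 [115 121 121  63  64  66  68  65  61  66  67  66  64  64  64  64  62  90
   94  65  59  70]]
```

View pics/e1.png

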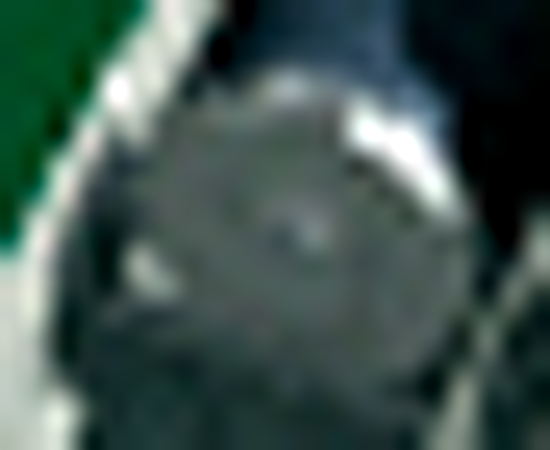

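View pics/e2.png

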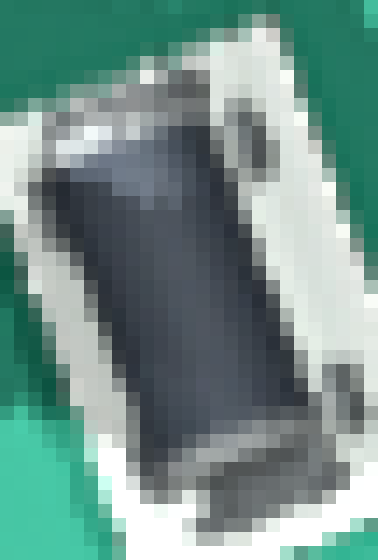

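```bash
python3 - <<'E'
from h import *
def mk(n,x,y,w,h,k,out):
    f=load(n)["frame"][:,:,::-1].astype(np.float32)
    a=crop(f,x,y,w,h,k,0.6)
    for i in range(0,w,10): cv2.line(a,(i*k+k//2,0),(i*k+k//2,6),(0,0,255),1); cv2.putText(a,str(x+i),(i*k+k//2,18),0,.4,(0,0,255),1)
    for i in range(0,h,10): cv2.line(a,(0,i*k+k//2),(6,i*k+k//2),(0,0,255),1); cv2.putText(a,str(y+i),(8,i*k+k//2+4),0,.4,(0,0,255),1)
    cv2.imwrite(out,a)
mk("top",312,230,58,80,7,"pics/f1.png")
mk("scene",240,148,65,52,12,"pics/f2.png")
mk("top",178,208,48,55,10,"pics/f3.png")
mk("scene",322,232,52,55,10,"pics/f4.png")
E
```

```text
(no output)
```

View pics/f1.png

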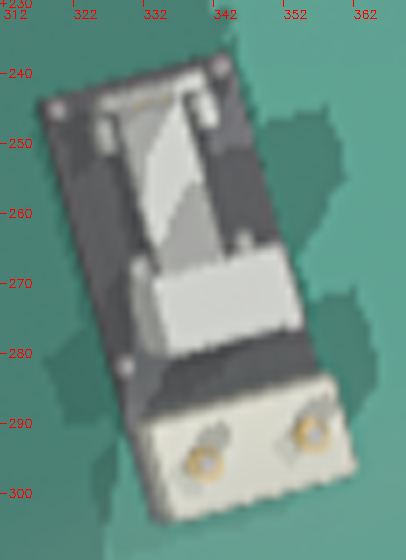

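View pics/f2.png

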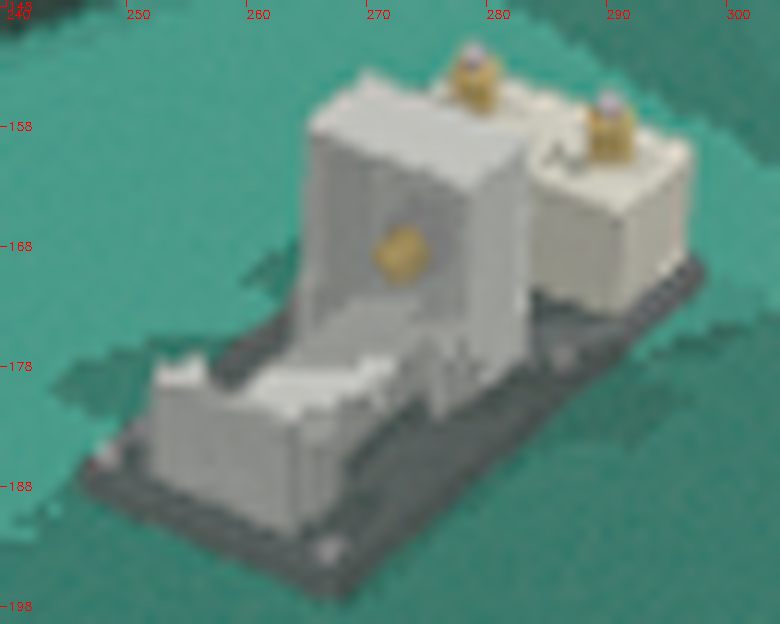

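View pics/f3.png

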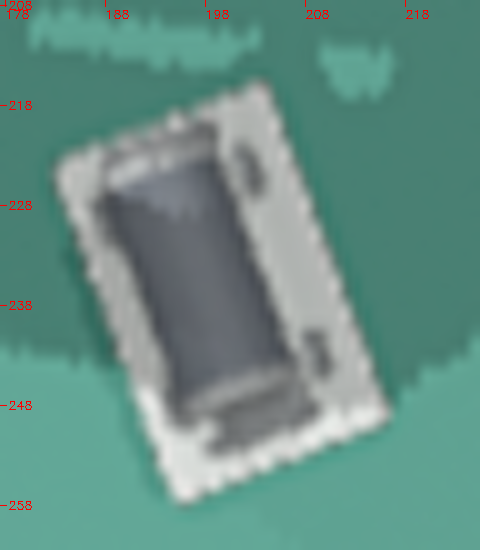

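View pics/f4.png

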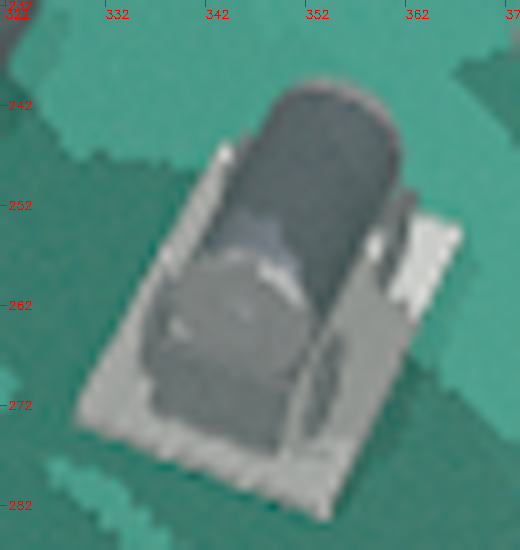

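```bash
cat > fit.py <<'E'
from h import *
from scipy.optimize import least_squares
T,S=load("top"),load("scene")
px=lambda c,k,o:(np.array(c)+.5)/k-.5+np.array(o)
def W(p,P): 
    P=np.array(P,float); c,s=np.cos(p[2]),np.sin(p[2]); return np.array([p[0]+c*P[0]-s*P[1],p[1]+s*P[0]+c*P[1],P[2]])
def solve(obs,p0,hasd):
    def r(p):
        o=[]
        for c,uv,P,m in obs:
            P=np.array(P,float)
            if hasd and m: P[0]+=p[3]
            o+=list(proj(c,W(p,P))[0]-uv)
        return np.array(o)
    s=least_squares(r,p0,loss="soft_l1",x_scale=[10,10,.1,10][:len(p0)]); return s.x,r(s.x).reshape(-1,2)
t=lambda a:px(a,10,(178,208)); s=lambda a:px(a,10,(322,232))
obs=[]
# stand x axis pointing up-ish in top image (world +x)
C=[(48,30,6),(48,-30,6),(-48,-30,6),(-48,30,6)]
for c,P in zip([(57,160),(263,78),(392,412),(182,505)],C): obs.append((T,t(c),P,0))
obs+= [(S,s((72,418)),(48,-30,6),0),(S,s((330,522)),(48,30,1),0),(S,s((463,232)),(-48,30,6),0)]
# fix scene correspondence by trying both
import itertools
for perm in ([(48,30,6),(48,-30,6)],[(48,-30,6),(48,30,6)]):
    o=obs[:4]+[(S,s((72,418)),perm[0],0),(S,s((330,515)),perm[1],0),(S,s((463,232)),(-48,perm[1][1],6),0)]
    p,r=solve(o,[545,185,0.3],False); print("stand",p[:2],np.degrees(p[2]),np.abs(r).max(),'\n',r.round(1))
print("cams",-T["R"].T@T["t"],-S["R"].T@S["t"])
E
python3 fit.py
```

```text
stand [549.25695583 191.66774934] 23.27079612656057 25.805761763059934 
 [[ -0.5   0.3]
 [  0.    0.3]
 [ -0.3   0.3]
 [ -0.7  -0.6]
 [ 25.8   8.7]
 [-25.6 -10.7]
 [-24.3  -8.7]]
stand [549.94581673 191.65772616] 23.6942654190446 0.8460417208614786 
 [[-0.6  0.1]
 [-0.1 -0. ]
 [-0.2 -0.1]
 [-0.5 -0.8]
 [ 0.1 -0.7]
 [-0.  -0.8]
 [-0.5 -0.2]]
cams [ 462.0287883     7.48128118 1098.38320019] [1103.43679302  577.14077291  691.19808092]
```

```bash
cat > fit2.py <<'E'
from fit import *
t=lambda a:px(a,7,(312,230)); s=lambda a:px(a,12,(240,148))
obs=[(T,t((40,105)),(54,38,10),0),(T,t((232,57)),(54,-38,10),0),
(T,t((155,275)),(-27,23,72),1),(T,t((282,247)),(-27,-23,72),1),(T,t((303,325)),(-54,-23,72),1),(T,t((170,355)),(-54,23,72),1),
(S,s((80,470)),(54,-38,10),0),(S,s((705,265)),(-110,38,8),0),(S,s((342,580)),(54,38,10),0),
(S,s((312,125)),(-27,-23,72),1),(S,s((467,187)),(-27,23,72),1),(S,s((530,150)),(-54,23,72),1),(S,s((402,255)),(-29,0,40),1)]
p,r=solve(obs,[480,-175,0.25,0],True); print("fix",p[:2],np.degrees(p[2]),"d",p[3]);print(r.round(1))
np.save("fix.npy",p)
def lines(d):
    L=[]
    def box(x0,x1,y,z0,z1,m):
        q=d*m
        for z in (z0,z1): L.extend([((x0+q,-y,z),(x1+q,-y,z)),((x0+q,y,z),(x1+q,y,z)),((x0+q,-y,z),(x0+q,y,z)),((x1+q,-y,z),(x1+q,y,z))])
        for x in (x0,x1):
            for yy in(-y,y): L.append(((x+q,yy,z0),(x+q,yy,z1)))
    box(-110,54,38,10,10,0);box(-54,-27,19,68,72,1);box(35,40,20,10,39,1);box(-106,-70,38,10,44,0);box(-29,35,12,24,24,1)
    return L
for c,n,(x,y,w,h,k) in((T,"pics/g1.png",(312,230,58,80,7)),(S,"pics/g2.png",(240,148,65,52,12))):
    a=crop(c["frame"][:,:,::-1].astype(np.float32),x,y,w,h,k)
    for A,B in lines(p[3]):
        u=[tuple(np.round((proj(c,W(p,q))[0]-(x,y)+.5)*k-.5).astype(int).tolist()) for q in(A,B)]
        cv2.line(a,u[0],u[1],(0,0,255),1)
    cv2.imwrite(n,a)
E
python3 fit2.py|tail -15
```

```text
cams [ 462.0287883     7.48128118 1098.38320019] [1103.43679302  577.14077291  691.19808092]
fix [ 495.68363162 -172.81934622] 15.949278490256063 d 8.276722549906811
[[-0.2 -0.3]
 [-0.1 -0.5]
 [-0.1  0.7]
 [-0.5  0.1]
 [-0.5 -0.4]
 [ 0.7 -0. ]
 [-0.1 -0.9]
 [ 0.9 -0.3]
 [-0.2 -0.6]
 [-0.2 -0.1]
 [ 0.2 -0.1]
 [ 0.3 -1.2]
 [-0.9  0.8]]
```

View pics/g1.png

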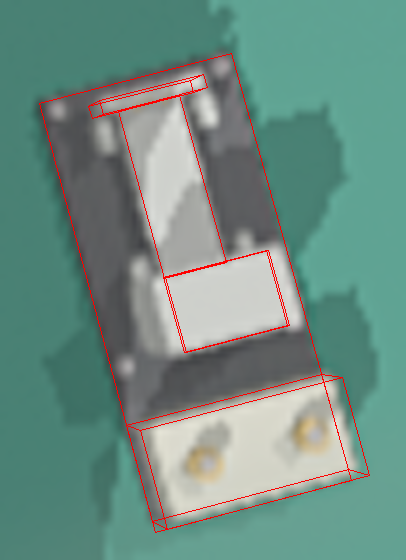

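View pics/g2.png

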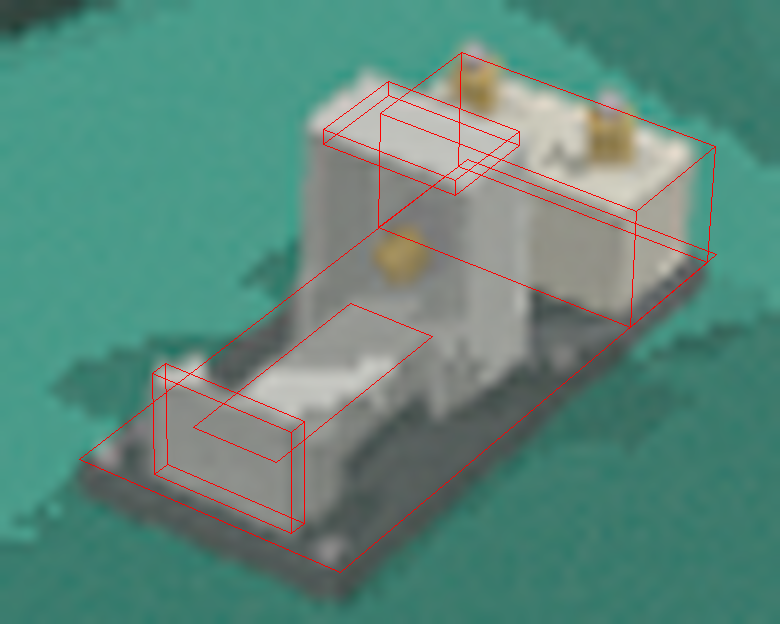

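```bash
python3 - <<'E' | tail -8
from fit import *
p=[549.95,191.66,np.radians(23.7)]
def loc(P): c,s_=np.cos(p[2]),np.sin(p[2]); d=P[:2]-p[:2]; return np.array([c*d[0]+s_*d[1],-s_*d[0]+c*d[1]])
print("face",loc(ray(S,(345.3,263.6),36)))
for x0 in(-3,0,3):
    import math
    for c,(X,Y,w,h,k),n in((T,(178,208,48,55,10),"top"),(S,(322,232,52,55,10),"scn")):
        a=crop(c["frame"][:,:,::-1].astype(np.float32),X,Y,w,h,k)
        for xx in(-35,32.5,35):
            pts=[proj(c,W(p,(x0+xx,16*math.cos(t),36+16*math.sin(t))))[0] for t in np.linspace(0,6.283,40)]
            r_=16 if xx<35 else 6.5
            pts=[proj(c,W(p,(x0+xx,r_*math.cos(t),36+r_*math.sin(t))))[0] for t in np.linspace(0,6.283,40)]
            q=np.round((np.array(pts)-(X,Y)+.5)*k-.5).astype(int); cv2.polylines(a,[q],True,(0,0,255),1)
        cv2.imwrite(f"pics/h_{n}_{x0}.png",a)
a=[np.hstack([cv2.imread(f"pics/h_{n}_{x}.png")[:550] for x in(-3,0,3)]) for n in("top","scn")]
for n,i in zip(("t","s"),a): cv2.imwrite(f"pics/h{n}.png",cv2.resize(i,(799,int(i.shape[0]*799/i.shape[1]))))
E
```

```text
[-0.1 -0. ]
 [-0.2 -0.1]
 [-0.5 -0.8]
 [ 0.1 -0.7]
 [-0.  -0.8]
 [-0.5 -0.2]]
cams [ 462.0287883     7.48128118 1098.38320019] [1103.43679302  577.14077291  691.19808092]
face [33.1045456  -0.44720237]
```

View pics/ht.png

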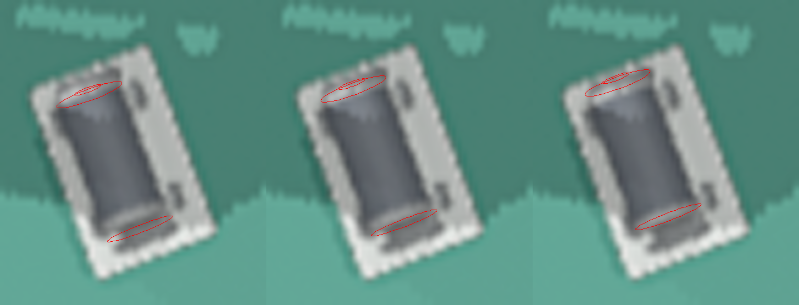

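View pics/hs.png

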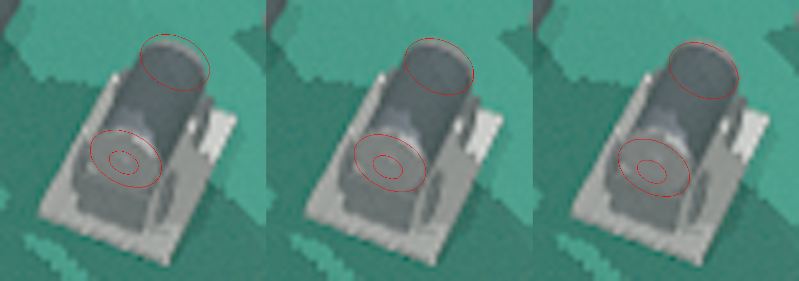

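arm_command:
  series: [0.0456, -0.0423, 0, 0, 0, -0.1507, 0.0456, -0.0423, 0, 0, 0, -0.1507, 0.0456, -0.0423, 0, 0, 0, -0.1507, 0.0456, -0.0423, 0, 0, 0, -0.1507, 0.0456, -0.0423, 0, 0, 0, -0.1507, 0.0456, -0.0423, 0, 0, 0, -0.1507, 0.0456, -0.0423, 0, 0, 0, -0.1507, 0.0456, -0.0423, 0, 0, 0, -0.1507, 0.0456, -0.0423, 0, 0, 0, -0.1507, 0.0456, -0.0423, 0, 0, 0, -0.1507, 0.0456, -0.0423, 0, 0, 0, -0.1507, 0.0456, -0.0423, 0, 0, 0, -0.1507, 0.0456, -0.0423, 0, 0, 0, -0.1507, 0.0456, -0.0423, 0, 0, 0, -0.1507, 0.0456, -0.0423, 0, 0, 0, -0.1507, 0.0456, -0.0423, 0, 0, 0, -0.1507, 0.0456, -0.0423, 0, 0, 0, -0.1507, 0.0456, -0.0423, 0, 0, 0, -0.1507, 0.0456, -0.0423, 0, 0, 0, -0.1507, 0.0456, -0.0423, 0, 0, 0, -0.1507]
  hand: 0.8

```text
time_s: 2.17
ee_pos: [569.1, 198.4, 225.0]
ee_rot: [180.0, -0.0, 23.3]
force: [-0.2, 0.9, -0.7]
gripper_width: 73.1
```

arm_command:
  series: [0, 0, -0.0713, -0.0268, 0.061, 0, 0, 0, -0.0713, -0.0268, 0.061, 0, 0, 0, -0.0713, -0.0268, 0.061, 0, 0, 0, -0.0713, -0.0268, 0.061, 0.008, 0, 0, 0, 0, 0, 0, 0, 0, 0, 0, 0, 0]

```text
time_s: 2.67
ee_pos: [567.8, 199.3, 109.3]
ee_rot: [-180.0, 12.2, 24.0]
force: [0.2, 1.0, 0.4]
gripper_width: 72.8
```

```bash
python3 - <<'E'
from workcell import env
s=env.state(); print(s['ee_pos'],s['ee_rot'],s['qpos'])
E
```

```text
[567.81489833 199.2526842  109.34265098] [-179.98780905   12.18123619   24.00240528] [18.82377606 31.87247095 85.83164771 -1.1202504  74.43277905 85.23805065]
```

arm_command:
  series: [-0.0074, -0.0031, -0.038, 0, 0, 0, -0.0074, -0.0031, -0.038, 0, 0, 0, -0.0074, -0.0031, -0.038, 0, 0, 0, -0.0074, -0.0031, -0.038, 0, 0, 0, -0.0074, -0.0031, -0.038, 0, 0, 0, 0, 0, 0, 0, 0, 0]

```text
time_s: 3.17
ee_pos: [552.3, 192.8, 35.4]
ee_rot: [180.0, 12.0, 24.0]
force: [-1.4, -0.5, 0.2]
gripper_width: 72.7
```

```bash
cat > look.py <<'E'
import sys
from h import *
from workcell import env,grab_frame
tag=sys.argv[1]
out=[]
for n,(x,y,w,h) in zip(("scene","top"),(eval(a) for a in sys.argv[2:4])):
    f=grab_frame(n); pickle.dump(f,open(f"{n}_{tag}.pkl","wb"))
    k=560//h
    out.append(crop(f["frame"][:,:,::-1].astype(np.float32),x,y,w,h,1,0.6,cv2.INTER_AREA)); out[-1]=cv2.resize(out[-1],(398,int(398*h/w)),interpolation=cv2.INTER_CUBIC)
H=min(600,max(o.shape[0] for o in out)); c=np.zeros((H,798,3),'uint8')
for i,o in enumerate(out): c[:min(H,o.shape[0]),i*400:i*400+398]=o[:H]
cv2.imwrite(f"pics/{tag}.png",c)
s=env.state(); print(s['time_s'],s['ee_pos'].round(1),s['ee_rot'].round(1),s['force'].round(1),s['gripper_width'])
E
python3 look.py k1 "(300,190,90,100)" "(160,190,90,90)"
```

```text
3.2667 [554.3 193.5  37.1] [180.   11.8  24. ] [ 0.4  0.1 -0.1] 72.93493783610162
```

View pics/k1.png

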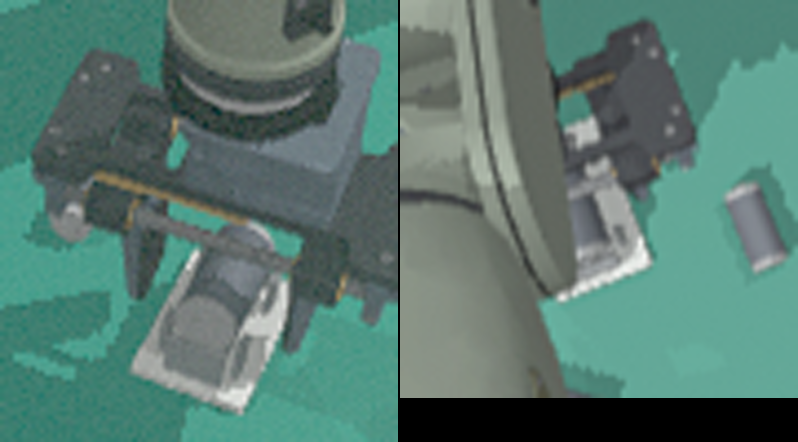

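arm_command:
  series: [0, 0, -0.006, 0, 0, 0, 0, 0, 0, 0, 0, 0, 0, 0, 0, 0, 0, 0]

```text
time_s: 3.52
ee_pos: [554.3, 193.5, 33.6]
ee_rot: [180.0, 11.9, 24.0]
force: [-1.1, 1.5, -0.7]
gripper_width: 73.2
```

```bash
python3 - <<'E'
from workcell import env
s=env.state(); print(s['ee_pos'],s['ee_rot'])
E
```

```text
[554.26737531 193.46411757  33.64526872] [179.97626335  11.86166304  24.00059321]
```

Good pose. Closing with 35 N.

arm_command:
  series: [0, 0, 0, 0, 0, 0, 0, 0, 0, 0, 0, 0, 0, 0, 0, 0, 0, 0, 0, 0, 0, 0, 0, 0, 0, 0, 0, 0, 0, 0, 0, 0, 0, 0, 0, 0, 0, 0, 0, 0, 0, 0, 0, 0, 0, 0, 0, 0]
  hand: 0
  newtons: 35

```text
time_s: 4.18
ee_pos: [552.8, 192.4, 32.4]
ee_rot: [179.9, 12.1, 24.0]
force: [-1.5, -3.3, 1.9]
gripper_width: 30.9
```

arm_command:
  series: [0, 0, 0.03, 0, 0, 0, 0, 0, 0.06, 0, 0, 0, 0, 0, 0.08, 0, 0, 0, 0, 0, 0.08, 0, 0, 0, 0, 0, 0.08, 0, 0, 0, 0, 0, 0.05, 0, 0, 0, 0, 0, 0, 0, 0, 0, 0, 0, 0, 0, 0, 0]

```text
time_s: 4.85
ee_pos: [554.2, 193.8, 185.9]
ee_rot: [-180.0, 11.8, 24.0]
force: [-0.2, -0.3, -1.5]
gripper_width: 31.4
```

```bash
python3 look.py k2 "(300,130,110,110)" "(140,160,110,110)"
```

```text
4.95 [552.8 193.2 183.3] [-180.    12.1   24. ] [-0.7 -0.2 -2. ] 31.400492432080366
```

View pics/k2.png

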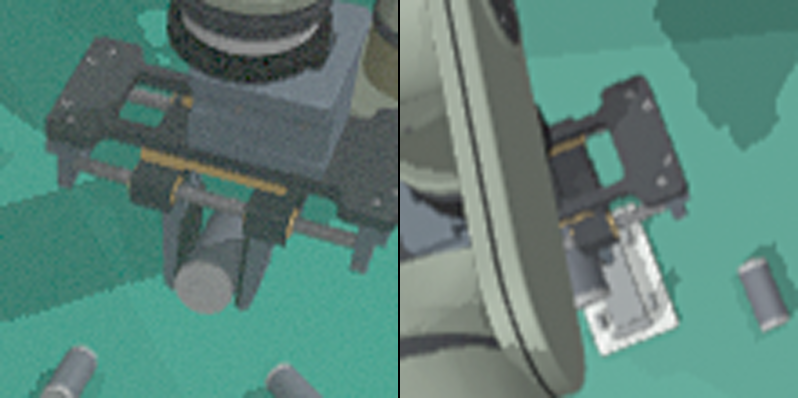

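```bash
python3 - <<'E'
from h import *
A=Ro.from_euler('xyz',[180,12,24],degrees=True);B=Ro.from_euler('xyz',[180,-12,15.9],degrees=True)
v=(B*A.inv()).as_rotvec(degrees=True); print(v, v/45/10)
for u in((263,150),(416,285),(135,222)): print(ray(load("top"),u,20))
E
```

```text
[  8.19554223 -22.57835365  -7.98113866] [ 0.01821232 -0.05017412 -0.01773586]
[788.23248841  30.25508576  20.        ]
[ 438.11241078 -379.07653493   20.        ]
[581.00599206 360.77415421  20.        ]
```

arm_command:
  series: [0, -0.0873, -0.008, 0.0182, -0.0502, -0.0177, 0, -0.0873, -0.008, 0.0182, -0.0502, -0.0177, 0, -0.0873, -0.008, 0.0182, -0.0502, -0.0177, 0, -0.0873, -0.008, 0.0182, -0.0502, -0.0177, 0, -0.0873, -0.008, 0.0182, -0.0502, -0.0177, 0, -0.0873, -0.008, 0.0182, -0.0502, -0.0177, 0, -0.0873, -0.008, 0.0182, -0.0502, -0.0177, 0, -0.0873, -0.008, 0.0182, -0.0502, -0.0177, 0, -0.0873, -0.008, 0.0182, -0.0502, -0.0177, 0, -0.0873, -0.008, 0.0182, -0.0502, -0.0177, 0, 0, 0, 0, 0, 0, 0, 0, 0, 0, 0, 0]

```text
time_s: 5.95
ee_pos: [551.5, -157.6, 150.2]
ee_rot: [-179.8, -11.8, 15.6]
force: [0.3, -0.2, -1.1]
gripper_width: 31.0
```

```bash
python3 look.py k3 "(190,80,120,120)" "(290,190,110,120)"
```

```text
6.05 [ 552.8 -155.3  151.2] [-179.9  -11.9   15.9] [ 0.1  0.2 -1.5] 31.292428204284143
```

View pics/k3.png

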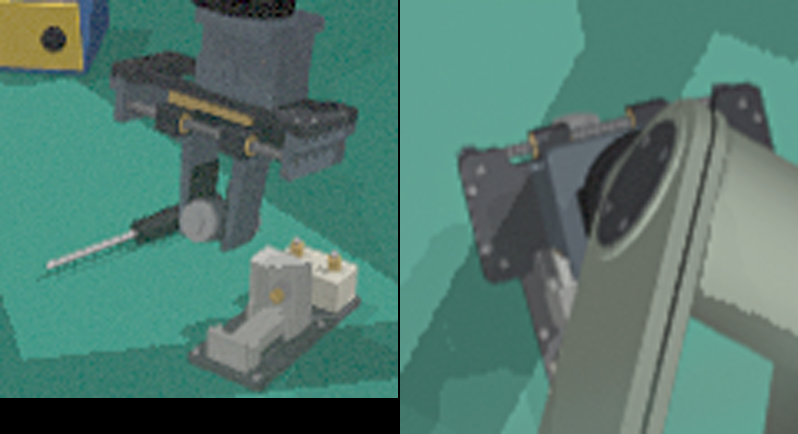

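```bash
python3 - <<'E'
from h import *
from workcell import grab_frame
fs=[grab_frame("scene") for _ in range(3)]; f=fs[0]; f["frame"]=np.mean([x["frame"] for x in fs],0); pickle.dump(f,open("scene_m.pkl","wb"))
i=f["frame"][:,:,::-1].astype(np.float32)[130:165,235:275]
cv2.imwrite("pics/m.png",np.clip(cv2.resize(np.clip((i-20)*255/150,0,255),None,fx=15,fy=15,interpolation=cv2.INTER_CUBIC),0,255).astype('uint8'))
g=f["frame"].mean(2)[136:158,240:264]; print(g.round().astype(int))
E
```

```text
[[79 79 76 79 61 53 53 31 17 29 24 20 22 21 18 52 80 79 66 39 48 53 50 40]
 [76 78 79 79 58 53 49 32 24 23 20 22 18 21 22 59 78 82 63 43 51 53 48 40]
 [78 77 75 79 57 49 52 27 25 22 22 25 25 22 21 33 57 80 49 44 53 54 45 40]
 [76 80 78 81 60 52 49 28 22 22 18 24 21 24 23 28 29 77 39 44 50 54 43 42]
 [79 79 79 76 60 49 44 32 47 48 52 51 38 30 31 35 37 44 35 53 52 53 44 41]
 [75 75 75 41 57 50 51 67 96 98 95 95 75 56 45 39 41 40 26 53 51 55 39 43]
 [41 46 26 23 44 54 85 93 93 91 94 92 97 79 52 45 42 37 30 52 54 50 41 41]
 [27 26 29 33 45 77 90 94 91 92 87 92 94 90 69 47 44 44 35 54 52 48 38 40]
 [32 31 33 31 58 93 92 91 89 91 84 90 91 91 82 58 44 36 41 50 53 45 41 40]
 [33 39 35 28 66 92 90 92 89 93 85 90 89 91 89 63 39 35 38 51 56 44 40 44]
 [34 32 30 21 76 94 91 91 92 91 93 79 91 93 91 67 40 32 43 52 53 39 40 41]
 [27 29 20 21 69 92 94 90 90 92 92 74 91 91 89 66 40 30 46 54 53 41 42 41]
 [27 26 25 20 57 91 93 91 90 90 84 75 91 93 87 61 43 27 52 52 49 40 41 41]
 [16 20 22 23 46 86 90 92 89 77 81 79 92 93 73 54 37 29 53 55 44 43 43 42]
 [27 24 42 48 51 67 94 92 87 82 83 88 93 90 63 44 38 26 49 53 37 40 41 42]
 [51 52 69 70 67 60 95 90 91 92 92 95 92 64 47 35 36 31 49 55 37 42 42 39]
 [65 71 72 70 70 80 76 86 89 87 89 89 68 47 43 42 36 30 48 51 43 42 40 41]
 [71 69 77 80 79 79 77 77 74 71 73 68 61 60 70 72 57 37 49 50 40 39 44 41]
 [79 80 78 78 80 77 80 78 79 77 77 78 79 78 79 80 65 41 49 41 39 49 64 60]
 [78 77 79 80 77 77 79 78 80 76 77 78 78 79 79 80 58 48 52 44 60 80 79 80]
 [79 77 79 78 79 77 77 78 79 77 80 79 81 79 81 80 78 75 64 79 80 79 78 77]
 [77 78 78 77 80 74 78 80 78 78 80 80 78 78 78 78 79 80 79 81 78 78 80 77]]
```

View pics/m.png

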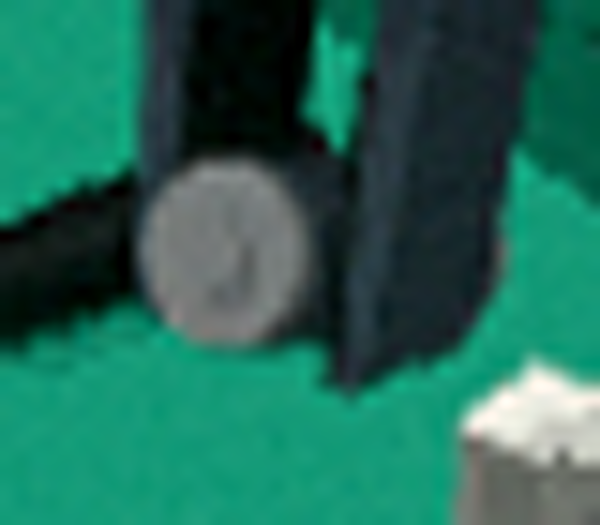

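```bash
python3 - <<'E'
from h import *
from workcell import env
S=load("scene_m"); s=env.state(); print(s['ee_pos'],s['ee_rot'],s['force'])
c,sn=np.cos(np.radians(15.9)),np.sin(np.radians(15.9))
for tcp in (s['ee_pos'],np.array([552.5,-156.3,150.7])):
    F=tcp+np.array([26*c,26*sn,14.6]); print(F,proj(S,F))
    e=np.array([[c,sn,0],[-sn,c,0],[0,0,1]])
    for v in e: print((proj(S,F+v)-proj(S,F))[0])
E
```

```text
[ 553.71472151 -154.48754366  152.14509084] [-179.9871295   -11.97638558   16.03866094] [-0.15637657  0.38577543 -1.38988913]
[ 578.71999556 -147.36460397  166.74509084] [[248.99354812 146.81713512]]
[-0.24209931  0.16423579]
[0.31601542 0.12026711]
[-0.00872387 -0.34703221]
[ 577.50527405 -149.17706031  165.3       ] [[248.96352109 146.87538105]]
[-0.24150512  0.1638563 ]
[0.31520267 0.1199877 ]
[-0.00872025 -0.34611784]
```

arm_command:
  series: [0, 0, -0.049, 0, 0, 0, 0, 0, -0.049, 0, 0, 0, 0, 0, -0.049, 0, 0, 0, 0, 0, -0.049, 0, 0, 0, 0, 0, 0, 0, 0, 0, 0, 0, 0, 0, 0, 0]

```text
time_s: 6.7
ee_pos: [553.3, -154.7, 73.5]
ee_rot: [-179.9, -11.9, 16.0]
force: [-0.8, -0.7, -1.0]
gripper_width: 31.3
```

```bash
python3 look.py k4 "(225,120,80,80)" "(310,220,60,90)"
```

```text
6.8 [ 554.7 -155.7   75.4] [179.9 -12.1  16. ] [-0.2  0.3 -0.9] 31.523207843995753
```

View pics/k4.png

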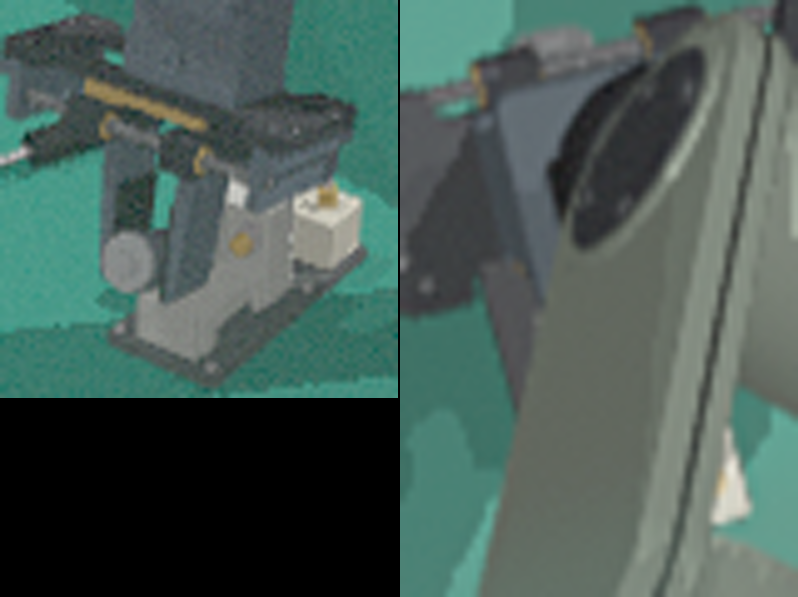

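arm_command:
  series: [-0.022, -0.0063, -0.0102, 0, 0, 0, -0.022, -0.0063, -0.0102, 0, 0, 0, -0.022, -0.0063, -0.0102, 0, 0, 0, -0.022, -0.0063, -0.0102, 0, 0, 0, 0, 0, 0, 0, 0, 0, 0, 0, 0, 0, 0, 0]

```text
time_s: 7.3
ee_pos: [517.4, -166.4, 57.6]
ee_rot: [-180.0, -12.0, 15.8]
force: [0.4, 0.1, -0.4]
gripper_width: 31.3
```

```bash
python3 look.py k5 "(235,125,70,80)" "(310,220,60,90)"
```

```text
7.4 [ 518.8 -166.5   58.1] [179.9 -12.1  15.9] [ 0.9  0.8 -2.2] 31.245570952964883
```

View pics/k5.png

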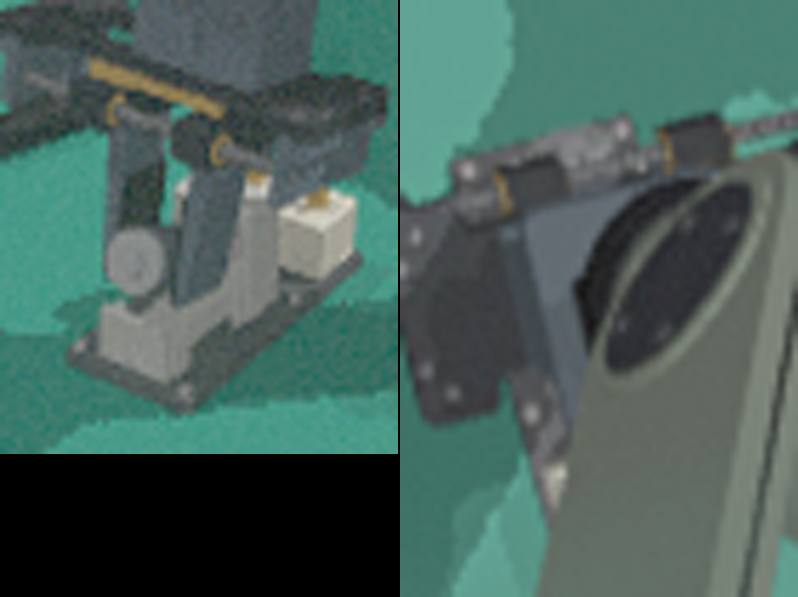

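arm_command:
  series: [-0.006, -0.0017, -0.0041, 0, 0, 0, -0.006, -0.0017, -0.0041, 0, 0, 0, 0, 0, 0, 0, 0, 0]

```text
time_s: 7.65
ee_pos: [512.9, -167.3, 54.1]
ee_rot: [-180.0, -12.0, 15.9]
force: [0.1, 0.6, -1.9]
gripper_width: 31.3
```

arm_command:
  series: [-0.0048, -0.0014, 0, 0, 0, 0, 0, 0, 0, 0, 0, 0]

```text
time_s: 7.82
ee_pos: [511.3, -167.9, 54.4]
ee_rot: [180.0, -12.0, 15.9]
force: [0.1, 0.4, -1.2]
gripper_width: 31.4
```

arm_command:
  series: [-0.0036, -0.001, 0, 0, 0, 0, 0, 0, 0, 0, 0, 0]

```text
time_s: 7.98
ee_pos: [510.7, -168.5, 54.8]
ee_rot: [179.9, -12.1, 15.9]
force: [1.9, 0.7, -0.7]
gripper_width: 31.2
```

arm_command:
  series: [-0.0036, -0.001, 0, 0, 0, 0, 0, 0, 0, 0, 0, 0]

```text
time_s: 8.15
ee_pos: [509.3, -169.0, 54.9]
ee_rot: [179.9, -12.1, 15.9]
force: [2.7, 1.2, -1.0]
gripper_width: 31.4
```

arm_command:
  series: [-0.0036, -0.001, -0.001, 0, 0, 0, 0, 0, 0, 0, 0, 0]

```text
time_s: 8.32
ee_pos: [507.9, -169.4, 54.6]
ee_rot: [179.9, -12.1, 15.9]
force: [2.3, 2.0, 0.8]
gripper_width: 31.5
```

arm_command:
  series: [-0.0036, -0.001, -0.001, 0, 0, 0, 0, 0, 0, 0, 0, 0]

```text
time_s: 8.48
ee_pos: [506.5, -169.9, 54.3]
ee_rot: [179.9, -12.1, 15.9]
force: [3.3, 1.5, 3.3]
gripper_width: 31.5
```

arm_command:
  series: [-0.0036, -0.001, 0, 0, 0, 0, 0, 0, 0, 0, 0, 0]

```text
time_s: 8.65
ee_pos: [505.0, -170.3, 54.2]
ee_rot: [179.9, -12.1, 15.9]
force: [3.6, 1.3, 4.3]
gripper_width: 31.7
```

```bash
python3 look.py k6 "(235,125,70,80)" "(310,220,60,90)"
```

```text
8.75 [ 505.  -170.3   54.2] [179.9 -12.1  15.9] [3.1 2.5 5. ] 31.57279014779133
```

View pics/k6.png

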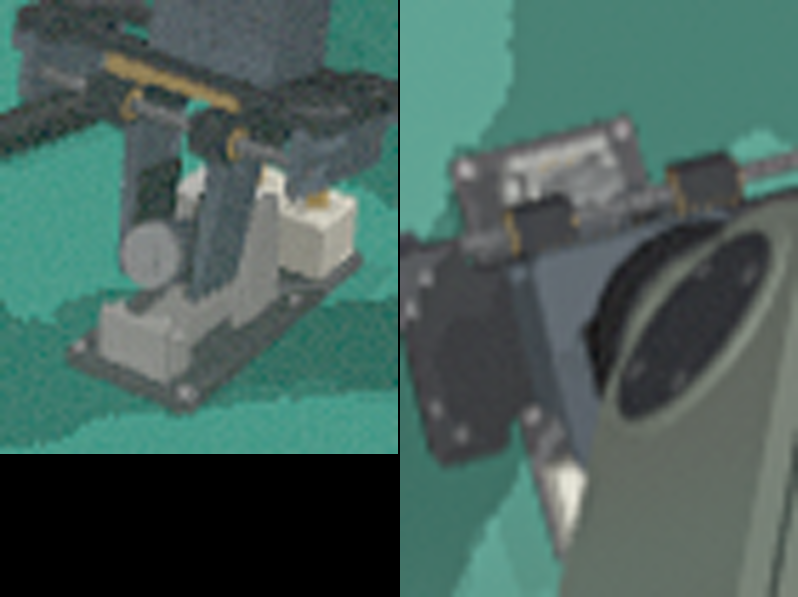

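arm_command:
  series: [0, 0, 0.003, 0, 0, 0, 0, 0, 0, 0, 0, 0]

```text
time_s: 8.92
ee_pos: [504.5, -170.2, 54.8]
ee_rot: [179.9, -12.0, 15.9]
force: [4.8, 0.7, 1.8]
gripper_width: 31.7
```

arm_command:
  series: [-0.0024, -0.0007, 0.002, 0, 0, 0, 0, 0, 0, 0, 0, 0]

```text
time_s: 9.08
ee_pos: [503.4, -170.4, 55.5]
ee_rot: [180.0, -12.0, 15.9]
force: [5.3, 0.6, 0.7]
gripper_width: 31.0
```

```bash
python3 - <<'E'
from h import *
from workcell import env,grab_frame
fs=[grab_frame("scene") for _ in range(3)]; f=fs[0]; f["frame"]=np.mean([x["frame"] for x in fs],0); pickle.dump(f,open("scene_n.pkl","wb"))
s=env.state(); print(s['ee_pos'],s['ee_rot'],s['force'])
c,sn=np.cos(np.radians(15.9)),np.sin(np.radians(15.9)); tcp=s['ee_pos']
i=f["frame"][:,:,::-1].astype(np.float32)[150:200,235:290]; k=14
a=np.clip(cv2.resize(np.clip((i-20)*255/150,0,255),None,fx=k,fy=k,interpolation=cv2.INTER_CUBIC),0,255).astype('uint8')
for al,col in ((24,(0,0,255)),):
    r=np.radians(al); ca,sa=np.cos(r),np.sin(r)
    def pt(u,y,v): # cell coords u along axis from centre, y lateral, v up
        x=(-2.8+u)*ca-(3.2+v)*sa; z=(-2.8+u)*sa+(3.2+v)*ca
        return tcp+np.array([x*c-y*sn,x*sn+y*c,z])
    for u,R in((32.5,16),(35,6.5)):
        P=[pt(u,R*np.cos(t),R*np.sin(t)) for t in np.linspace(0,6.28,40)]
        q=((proj(f,P)-(235,150)+.5)*k-.5).round().astype(int); cv2.polylines(a,[q],True,col,1)
cv2.imwrite("pics/n.png",a)
E
```

```text
[ 503.45613639 -170.38738929   55.52980928] [179.97037626 -12.00912879  15.91677129] [ 4.86469382  0.73435058 -0.59779393]
```

View pics/n.png

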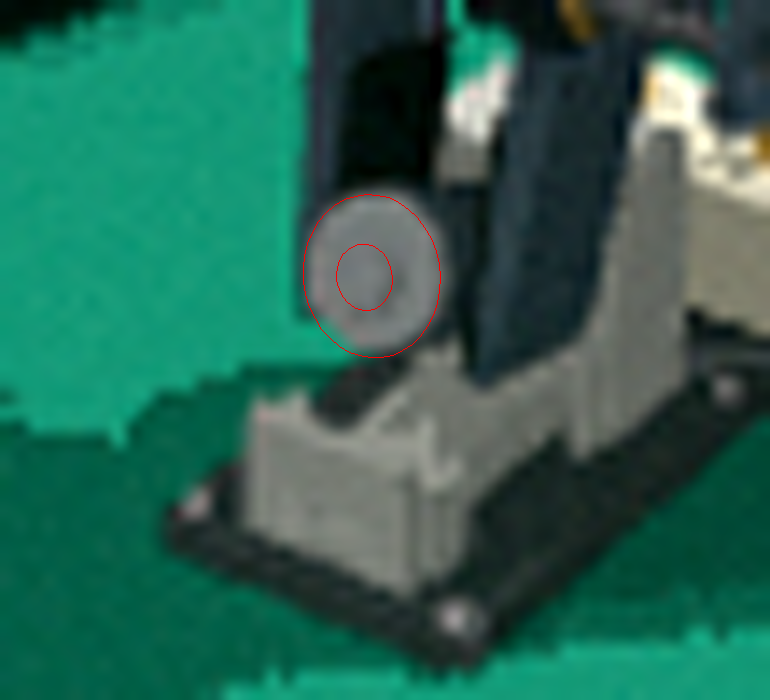

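arm_command:
  series: [0.0005, 0.0002, -0.0034, -0.0122, 0.0427, 0, 0.0005, 0.0002, -0.0034, -0.0122, 0.0427, 0, 0, 0, 0, 0, 0, 0]

```text
time_s: 9.48
ee_pos: [504.7, -170.0, 52.9]
ee_rot: [180.0, -8.0, 16.0]
force: [5.3, 0.8, 1.2]
gripper_width: 31.4
```

arm_command:
  series: [0.0005, 0.0002, -0.0034, -0.0122, 0.0427, 0, 0.0005, 0.0002, -0.0034, -0.0122, 0.0427, 0, 0, 0, 0, 0, 0, 0]

```text
time_s: 9.73
ee_pos: [505.4, -169.8, 50.1]
ee_rot: [179.9, -4.0, 16.0]
force: [4.7, 1.9, 0.4]
gripper_width: 31.2
```

arm_command:
  series: [-0.0005, 0, -0.0034, -0.0122, 0.0427, 0, -0.0005, 0, -0.0034, -0.0122, 0.0427, 0, 0, 0, 0, 0, 0, 0]

```text
time_s: 9.98
ee_pos: [505.2, -169.9, 47.3]
ee_rot: [179.9, -0.1, 16.0]
force: [4.6, 1.0, 0.8]
gripper_width: 31.1
```

arm_command:
  series: [0, 0, -0.0034, -0.0122, 0.0427, 0, 0, 0, -0.0034, -0.0122, 0.0427, 0, 0, 0, 0, 0, 0, 0]

```text
time_s: 10.23
ee_pos: [505.3, -169.9, 44.4]
ee_rot: [179.9, 3.9, 16.0]
force: [5.0, 0.4, -0.4]
gripper_width: 31.2
```

```bash
python3 look.py k7 "(235,125,70,80)" "(310,220,60,90)"
```

```text
10.3333 [ 504.8 -170.    44.4] [179.9   3.9  16. ] [ 5.   0.7 -0.6] 31.32058693095572
```

View pics/k7.png

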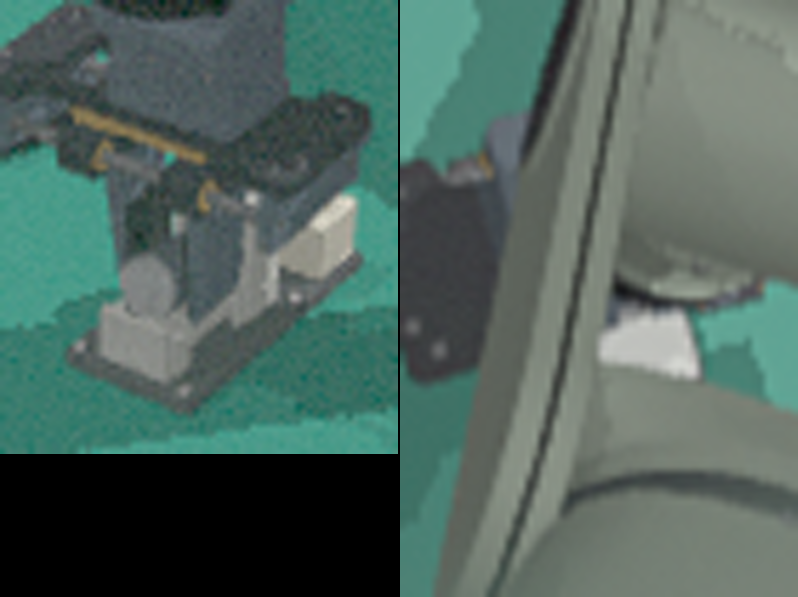

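arm_command:
  series: [-0.0003, 0, -0.0047, -0.0122, 0.0427, 0, 0, 0, 0, 0, 0, 0]

```text
time_s: 10.5
ee_pos: [505.0, -169.9, 42.4]
ee_rot: [179.9, 5.9, 15.9]
force: [5.9, -0.0, -2.6]
gripper_width: 31.3
```

arm_command:
  series: [-0.0003, 0, -0.0047, -0.0122, 0.0427, 0, 0, 0, 0, 0, 0, 0]

```text
time_s: 10.67
ee_pos: [505.0, -169.9, 40.4]
ee_rot: [179.9, 7.9, 16.0]
force: [6.0, 0.3, -3.8]
gripper_width: 31.2
```

arm_command:
  series: [0, 0, -0.0045, -0.0122, 0.0427, 0, 0, 0, 0, 0, 0, 0]

```text
time_s: 10.83
ee_pos: [505.0, -169.8, 38.5]
ee_rot: [179.9, 9.9, 16.0]
force: [5.6, 1.1, -3.9]
gripper_width: 31.6
```

arm_command:
  series: [0, 0, -0.0032, -0.0122, 0.0427, 0, 0, 0, 0, 0, 0, 0]

```text
time_s: 11.0
ee_pos: [504.9, -169.8, 37.1]
ee_rot: [179.9, 11.9, 16.0]
force: [5.5, 0.6, -1.9]
gripper_width: 31.3
```

```bash
python3 look.py k8 "(235,125,70,80)" "(310,220,60,90)"
```

```text
11.1 [ 504.5 -169.9   37.1] [179.9  11.9  16. ] [ 5.8  0.4 -3.1] 30.999155329916476
```

View pics/k8.png

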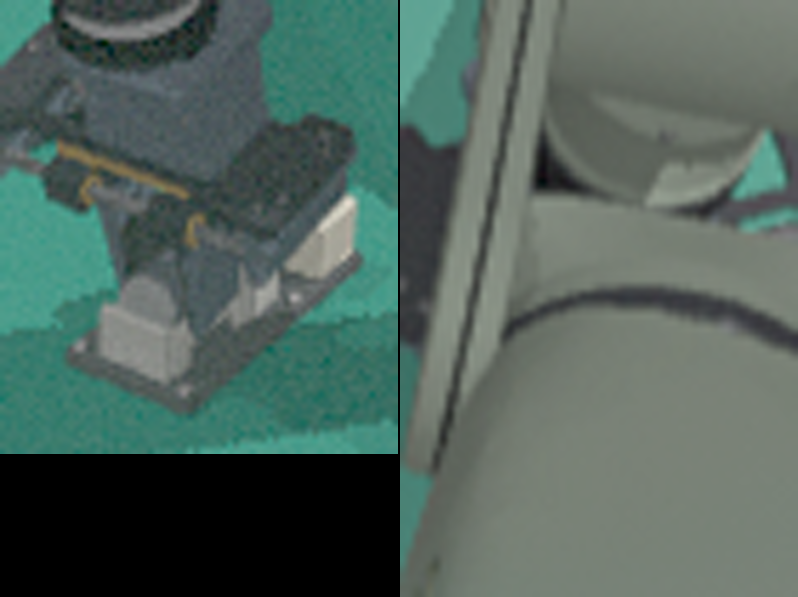

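arm_command:
  series: [0, 0, -0.002, 0, 0, 0, 0, 0, 0, 0, 0, 0]

```text
time_s: 11.27
ee_pos: [504.3, -170.0, 36.8]
ee_rot: [179.9, 11.9, 15.9]
force: [5.7, 1.5, 0.5]
gripper_width: 31.3
```

arm_command:
  series: [0, 0, -0.002, 0, 0, 0, 0, 0, 0, 0, 0, 0]

```text
time_s: 11.43
ee_pos: [504.3, -170.0, 36.4]
ee_rot: [179.9, 11.9, 15.9]
force: [4.7, 1.3, 1.0]
gripper_width: 31.2
```

arm_command:
  series: [0, 0, -0.002, 0, 0, 0, 0, 0, 0, 0, 0, 0]

```text
time_s: 11.6
ee_pos: [504.3, -170.0, 36.3]
ee_rot: [179.9, 11.9, 15.9]
force: [4.6, 2.4, 6.6]
gripper_width: 31.2
```

arm_command:
  series: [0.0024, 0.0007, 0, 0, 0, 0, 0, 0, 0, 0, 0, 0]

```text
time_s: 11.77
ee_pos: [504.3, -170.0, 36.3]
ee_rot: [179.9, 12.0, 15.9]
force: [3.1, 0.9, 8.0]
gripper_width: 31.2
```

arm_command:
  series: [0.0015, 0.0004, 0, 0, 0, 0, 0, 0, 0, 0, 0, 0]

```text
time_s: 11.93
ee_pos: [504.4, -170.0, 36.3]
ee_rot: [179.9, 12.1, 16.0]
force: [1.7, 0.3, 7.2]
gripper_width: 31.6
```

```bash
cat > ov.py <<'E'
import sys
from h import *
from workcell import env,grab_frame
fs=[grab_frame("scene") for _ in range(3)]; f=fs[0]; f["frame"]=np.mean([x["frame"] for x in fs],0); pickle.dump(f,open("scene_n.pkl","wb"))
s=env.state(); print(s['time_s'],s['ee_pos'],s['ee_rot'],s['force'])
yaw=np.radians(15.95); c,sn=np.cos(yaw),np.sin(yaw); o=np.array([495.7,-172.8,0])
i=f["frame"][:,:,::-1].astype(np.float32)[150:200,240:297]; k=14
a=np.clip(cv2.resize(np.clip((i-20)*255/150,0,255),None,fx=k,fy=k,interpolation=cv2.INTER_CUBIC),0,255).astype('uint8')
b=a.copy()
def pt(x,y,z): return o+np.array([x*c-y*sn,x*sn+y*c,z])
def draw(P,col,cl=True):
    q=((proj(f,P)-(240,150)+.5)*k-.5).round().astype(int); cv2.polylines(a,[q],cl,col,1)
x=float(sys.argv[1]); d=8.3
for u,R in((32.5,16),(-35,16)): draw([pt(x+u,R*np.cos(t),40+R*np.sin(t)) for t in np.linspace(0,6.28,40)],(0,0,255))
draw([pt(35+d,-20,39),pt(35+d,20,39),pt(40+d,20,39),pt(40+d,-20,39)],(255,0,0))
cv2.imwrite(sys.argv[2],np.vstack([a]) ); cv2.imwrite(sys.argv[2].replace(".png","_b.png"),b)
E
python3 ov.py 8.3 pics/o.png
```

```text
12.0833 [ 504.35391176 -169.96120854   36.32675588] [179.94751303  12.04707263  15.94970326] [1.85976716 0.74354307 7.07378078]
```

View pics/o.png

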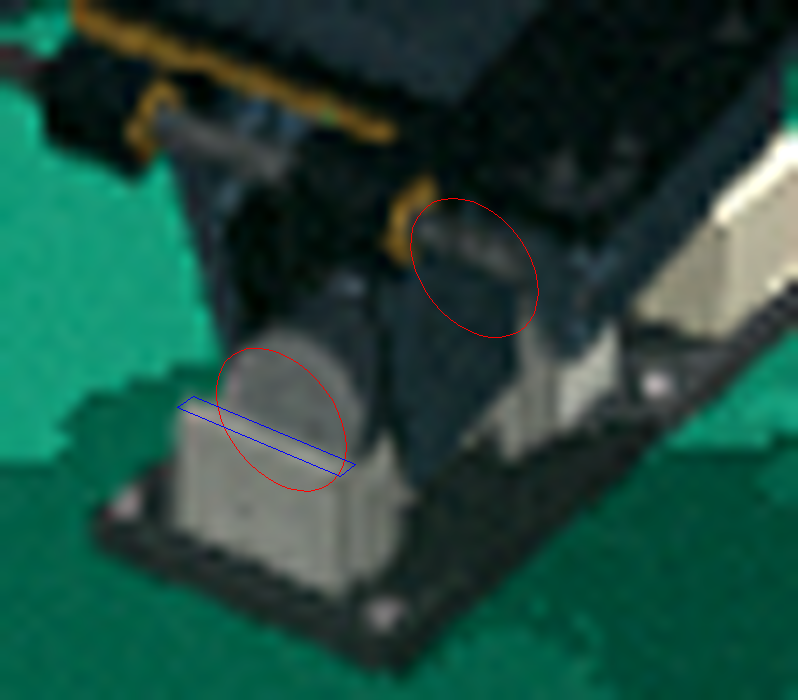

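View pics/o_b.png

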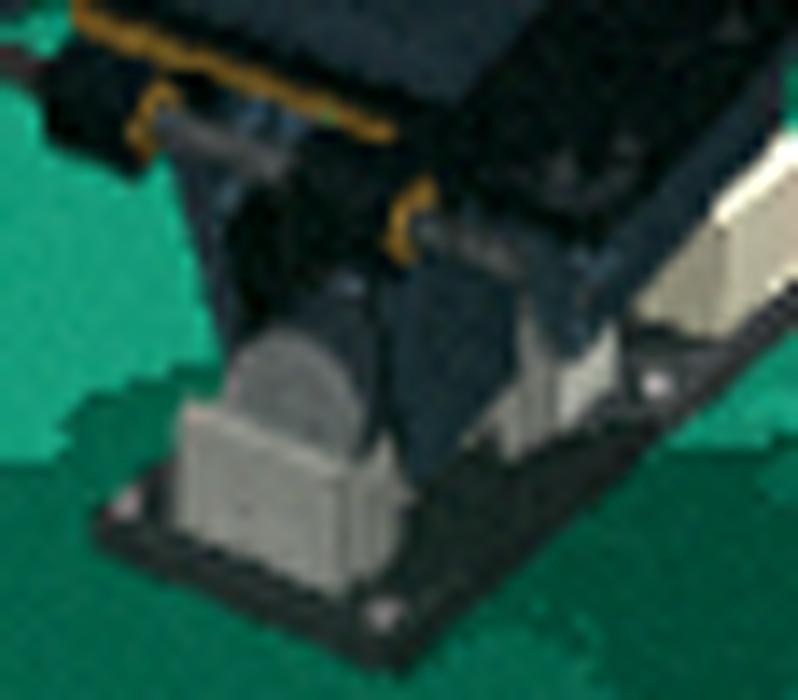

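arm_command:
  series: [0.0005, 0.0001, 0.0015, 0, 0, 0, 0, 0, 0, 0, 0, 0]

```text
time_s: 12.25
ee_pos: [505.0, -169.8, 36.4]
ee_rot: [180.0, 12.0, 15.9]
force: [2.8, -0.3, 3.6]
gripper_width: 31.5
```

arm_command:
  series: [0.0015, 0.0004, 0, 0, 0, 0, 0, 0, 0, 0, 0, 0]

```text
time_s: 12.42
ee_pos: [505.3, -169.6, 36.3]
ee_rot: [180.0, 12.1, 15.9]
force: [1.1, -0.3, 4.9]
gripper_width: 31.4
```

arm_command:
  series: [0.0015, 0.0004, 0.0003, 0, 0, 0, 0, 0, 0, 0, 0, 0]

```text
time_s: 12.58
ee_pos: [506.1, -169.4, 36.3]
ee_rot: [180.0, 12.0, 15.9]
force: [1.1, -0.7, 4.8]
gripper_width: 31.8
```

arm_command:
  series: [0.0015, 0.0004, 0, 0, 0, 0, 0, 0, 0, 0, 0, 0]

```text
time_s: 12.75
ee_pos: [506.8, -169.2, 36.4]
ee_rot: [180.0, 12.0, 15.9]
force: [0.9, -1.6, 5.1]
gripper_width: 31.1
```

arm_command:
  series: [0.0015, 0.0004, 0, 0, 0, 0, 0, 0, 0, 0, 0, 0]

```text
time_s: 12.92
ee_pos: [507.3, -169.0, 36.3]
ee_rot: [180.0, 12.0, 15.9]
force: [-1.0, -1.3, 5.4]
gripper_width: 31.4
```

```bash
python3 ov.py 8.3 pics/o2.png
```

```text
13.0667 [ 507.28674061 -169.04444699   36.33605282] [179.96646002  12.03513046  15.93214538] [ 0.9933868  -1.41285436  4.96313523]
```

View pics/o2.png

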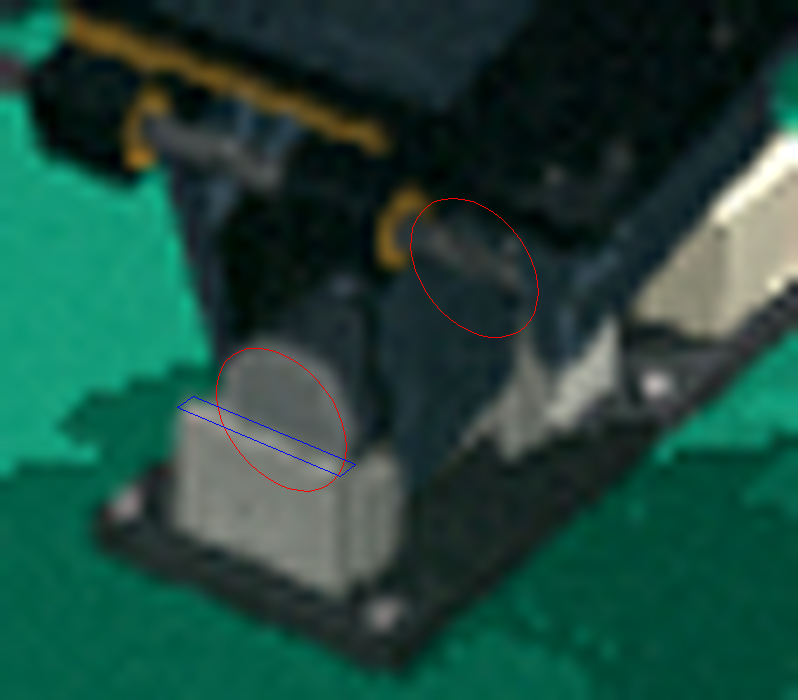

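arm_command:
  series: [0, 0, 0, 0, 0, 0, 0, 0, 0, 0, 0, 0, 0, 0, 0, 0, 0, 0, 0, 0, 0, 0, 0, 0, 0, 0, 0, 0, 0, 0]
  hand: 0.6

```text
time_s: 13.48
ee_pos: [507.3, -168.6, 35.9]
ee_rot: [-180.0, 12.0, 15.9]
force: [-0.9, -0.2, 0.5]
gripper_width: 54.9
```

```bash
python3 ov.py 8.3 pics/o3.png
```

```text
13.6333 [ 507.66142801 -168.78783311   36.15890312] [179.9768372   11.98116609  15.91922649] [0.26636417 0.14829041 0.09561172]
```

View pics/o3.png

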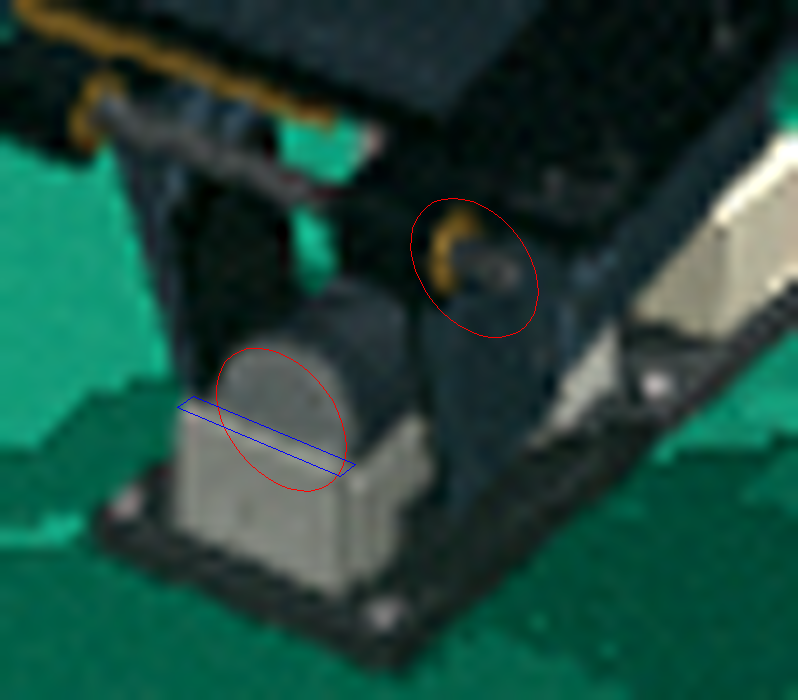

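arm_command:
  series: [0.006, 0.0017, 0.029, 0, 0, 0, 0.012, 0.0034, 0.0587, 0, 0, 0, 0.012, 0.0034, 0.0587, 0, 0, 0, 0.012, 0.0034, 0.0587, 0, 0, 0, 0.012, 0.0034, 0.0587, 0, 0, 0, 0.012, 0.0034, 0.0587, 0, 0, 0, 0, 0.09, 0.02, 0, 0, 0, 0, 0.09, 0.02, 0, 0, 0, 0, 0.09, 0.02, 0, 0, 0, 0, 0.09, 0.02, 0, 0, 0, 0, 0.09, 0, 0, 0, 0, 0, 0.09, 0, 0, 0, 0, 0, 0.09, 0, 0, 0, 0, 0, 0.09, 0, 0, 0, 0, 0, 0, 0, 0, 0, 0]

```text
time_s: 14.88
ee_pos: [533.8, 132.4, 197.1]
ee_rot: [-179.8, 11.9, 16.3]
force: [1.1, -0.2, 0.9]
gripper_width: 54.7
```

```bash
python3 ov.py 8.3 pics/o4.png; python3 look.py k9 "(235,140,70,60)" "(310,225,60,90)"
```

```text
15.0333 [533.97934631 126.55202085 197.12083333] [179.92563048  12.00161255  15.97022815] [ 0.53645804 -0.47933154 -0.04354938]
15.1333 [534.1 125.6 197.3] [179.9  12.   15.9] [ 0.  -0.8 -0.3] 54.963789609196894
```

View pics/o4.png

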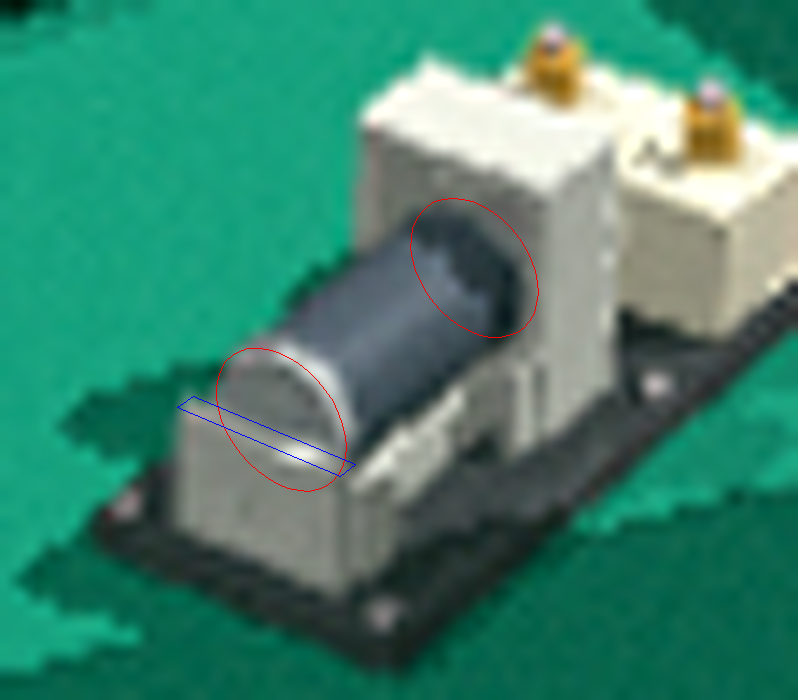

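View pics/k9.png

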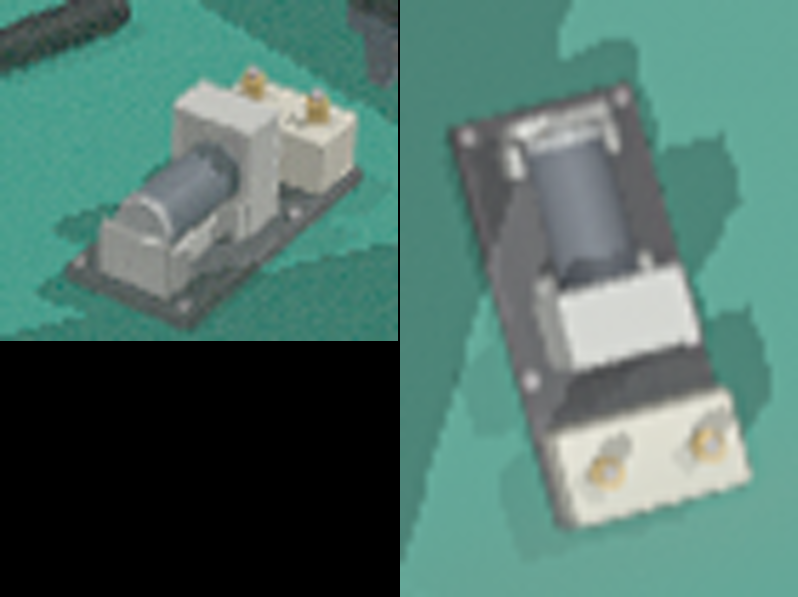

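```bash
python3 - <<'E'
from h import *
yaw=np.radians(15.95); c,sn=np.cos(yaw),np.sin(yaw); o=np.array([495.7,-172.8,0])
def pt(x,y,z): return o+np.array([x*c-y*sn,x*sn+y*c,z])
import cv2
f=load("scene_n"); t=load("top_k9"); d=8.3
tiles=[]
for F,(X,Y,w,h),k in((f,(248,155,38,42),10),(t,(318,230,40,55),9)):
  row=[]
  for z,p in((40,0),(42,0)):
    i=F["frame"][:,:,::-1].astype(np.float32)[Y:Y+h,X:X+w]
    a=np.clip(cv2.resize(np.clip((i-20)*255/190,0,255),None,fx=k,fy=k,interpolation=cv2.INTER_CUBIC),0,255).astype('uint8')
    def px(P): return ((proj(F,P)-(X,Y)+.5)*k-.5).round().astype(int)
    circ=[pt(8.3+u,16*np.cos(q),z+16*np.sin(q)) for u in(32.5,-35) for q in np.linspace(0,6.28,60)]
    cv2.polylines(a,[cv2.convexHull(px(circ).astype(np.int32))],True,(0,0,255),1)
    for B in ([(35,-20,39),(35,20,39),(40,20,39),(40,-20,39)],[(40,20,39),(40,20,10),(40,-20,10),(40,-20,39)],[(-27,-23,72),(-27,23,72),(-54,23,72),(-54,-23,72)]):
        cv2.polylines(a,[px([pt(x+d,y,zz) for x,y,zz in B])],True,(255,0,0),1)
    row.append(a)
  tiles.append(np.hstack(row))
cv2.imwrite("pics/p1.png",tiles[0]);cv2.imwrite("pics/p2.png",tiles[1])
E
```

```text
(no output)
```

View pics/p1.png

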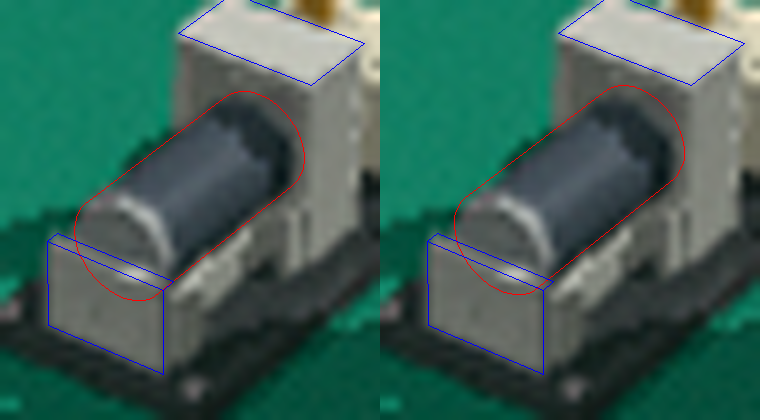

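View pics/p2.png

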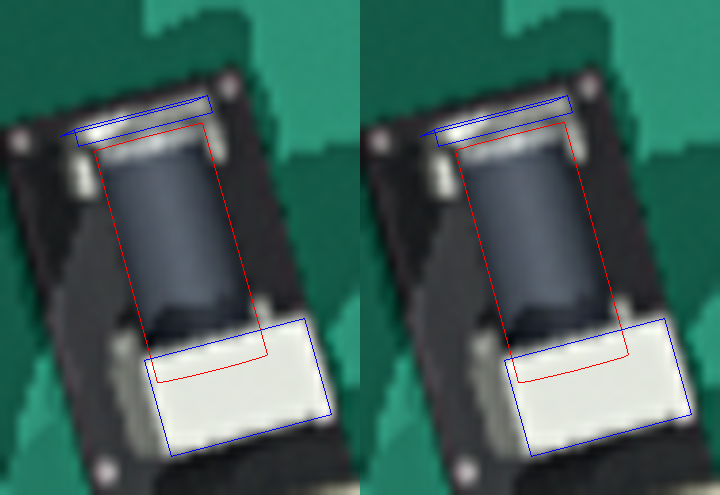

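```bash
python3 -c "
from workcell import env
print(env.job_done()); print(env.state()['time_s'])"
```

```text
the job is handed in; nothing more can be done
None
the job is handed in; nothing more can be done
```

I loaded the cell into the fixture, let go of it, and handed the job in at about 15 s of the 58 s allowed. There is no verdict, so success rests on my own checks below.

**What I did:**
- I picked the largest cell from its stand. A camera view after lifting showed that its button faced the fixture's fixed end.
- I tilted the button end up 24°, went in under the hood and felt the spring, then pushed it in by about 7–8 mm. The spring force was about 5–6 N.
- I tipped the cell level behind the end wall and pressed it to the floor with about 8 N. Then I let it slide roughly 3 mm against the wall and opened the fingers.
- The bay stood about 8 mm off nominal towards the fixed end. Sight and feel agreed on this.

**Last checks:**
- **Position:** with the arm clear, both cameras showed the cell lying in the bay, level, with its button end behind the wall. The arm's height when the cell touched the floor put its axis at about 39–40 mm.
- **Forces:** the highest contact force I saw was about 8 N, against the 22 N limit.
- **Other objects:** the path kept clear of the spool, jar and screwdriver. I did not measure them again at the end.

**What disagreed:**
- The scene camera put the cell 1–2 mm higher than the arm's own position did. That is within the calibration error, and I trusted the floor contact.
- I felt an extra upward force of about 6 N while pushing the spring in tilted, probably the cell's lower edge on the floor. Raising the cell about 2 mm cleared it.

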